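# Index the revolving job table and lock it

## Task

Bring the pocket watch to the front of the revolving job table so that it can be worked on: with the fingertips, push the table's rim round by its forks until the well with the watch stands at the brass pointer, then push the locking bolt at the table's right side fully home into the fork there, so that the table cannot turn. Touch only the rim and the bolt: the things in the wells stay in them untouched, nothing is picked up, and the rest of the bench is left as it is.

Things in the scene. Friction and masses are not known exactly. Their poses are not given: they have to be found in the camera images.
- table_base: fixed grey base of the revolving job table; origin on the bench under the turning axis; its -x axis points to the table's front (pointer), its -y axis to the lock at the table's right. Round, 86 mm in radius, 9 mm high; but for the two tongues (front and right) nothing else lies under the forks, so beside a fork a fingertip can go down to the bench
- table_front (a point): point 58 mm from the axis toward the fixed brass pointer cone (tip 124 mm from the axis, z = 25 mm; its holder and 30 mm wide tongue reach to 158 mm, z up to 34 mm), 31 mm above the bench, where the middle of a well stands when it is at the pointer; fixed to the base, same axes
- platter: the turning platter, an aluminium disc 200 mm across, z = 15 to 30 mm; origin on the axis at bench height. On its x and y axes lie four round wells, middles 58 mm from the axis (69 mm inside, rim 6 mm high, floor z = 31 mm). When its yaw against the base is a multiple of 90 degrees, a well is at the pointer and a fork at the lock. Stiff (0.09 N m, 1 N at the rim): stops at once when not pushed
- fork (a point): one of the four equal forks on the rim, one at each well (this one at the platter's -x): point in its slot, 113 mm from the axis, z = 25 mm. Push the platter round by the outside of a fork. Two upright steel pins 14 mm across, z = 12 to 36 mm, their middles 113 mm from the axis and 27 mm apart; so a fork is 41 mm over its outside, reaches 120 mm from the axis and has a 13 mm slot in line with its well
- lock_bolt (a joint): travel of the locking bolt (m): 0 drawn out, 0.024 fully home; starts nearly out and stays where it is left (2 N to slide). Round-nosed steel rod 10 mm across, axis at z = 25 mm, that slides toward the turning axis into the slot of the fork at the lock; a fork up to 5 mm off is centred by the nose, else a pin stops the bolt
- bolt_pad (a point): middle of the outer face of the bolt's round black thumb pad (32 mm across, 9 mm thick, z = 9 to 41 mm), 212 mm from the turning axis when drawn out; moves with the bolt; push it along the base's +y axis. Between pad and fork stands the fixed guide block, 40 mm wide, 142 to 180 mm from the axis, up to z = 44 mm, on a tongue 56 mm wide, 8 mm high, that ends at 190 mm
- pocket_watch: closed silver pocket watch, a flat round case 46 mm across and 14 mm thick with its crown, 61 mm over all; lies in one of the table's four wells; origin under the middle of its outline (up to 6 mm from the well's middle); its yaw means nothing
- ring_cup: small open turned horn cup, 44 mm across, 28 mm high, standing in another well; leave alone
- bracelet_block: slotted grey moulded block 37 x 53 x 20 mm lying in another well; leave alone
- eye_loupe: black eye loupe, 34 mm across, 28 mm high, standing in another well; leave alone
- beat_meter: pocket beat meter, 44 x 94 x 43 mm, on the bench at the left; bystander
- cream_tin: small cream tin, 27 mm across, 21 mm high, on the bench at the left; bystander
- bench_loupe: bench loupe with white bent-sheet foot, 66 x 48 x 39 mm, far right; bystander
There are look-alikes about, which are no part of the job. Leave any black or purple look-alike of the pocket_watch alone.

How it is judged (in metres and radians):
On the way, in this order (a step that is already met when the one before it is completed fails the run):
1. the watch's well has been brought to the pointer, with the bolt still out, and the table has come to rest (horizontal distance between pocket_watch and table_front below 0.018 m and value of joint lock_bolt below 0.008 m and angular speed of platter below 0.1 rad/s), for 0.2 s.
2. the bolt is pushed home into the fork (horizontal distance between pocket_watch and table_front below 0.018 m and (angle between the x axis of platter and the x axis of table_base, either way round below 0.06 rad or angle between the x axis of platter and the x axis of table_base, either way round above 1.511 rad) and value of joint lock_bolt above 0.02 m), for 0.2 s.
At the end, for the whole second after the job is handed in: watch origin within 18 mm of the front point, platter at rest within 0.06 rad of a station, bolt in by more than 20 of its 24 mm (in the slot, not beside the fork), the four things in their wells, the loose things on the bench within 20 mm of where they were (all of step 2 and angular speed of platter below 0.05 rad/s and not (height (world z) of pocket_watch above 0.045 m) and not (horizontal distance between pocket_watch and table_base above 0.078 m) and not (height (world z) of ring_cup above 0.045 m) and not (horizontal distance between ring_cup and table_base above 0.078 m) and not (height (world z) of bracelet_block above 0.045 m) and not (horizontal distance between bracelet_block and table_base above 0.078 m) and not (height (world z) of eye_loupe above 0.045 m) and not (horizontal distance between eye_loupe and table_base above 0.078 m) and distance of each of beat_meter, cream_tin, bench_loupe from where it was at the start of the episode below 0.02 m); the robot touches nothing.
It fails at once if the robot presses on a thing in the wells (more than 0.5 N) (contact force between any of pocket_watch, ring_cup, bracelet_block, eye_loupe and the fingers above 0.5 N or contact force between any of pocket_watch, ring_cup, bracelet_block, eye_loupe and the arm above 0.5 N).
It fails at once if a thing is lifted or leaves its well (height (world z) of any of pocket_watch, ring_cup, bracelet_block, eye_loupe above 0.045 m or horizontal distance between any of pocket_watch, ring_cup, bracelet_block, eye_loupe and table_base above 0.078 m).
It fails at once if a bystander on the bench is shifted by more than 20 mm (distance of any of beat_meter, cream_tin, bench_loupe from where it was at the start of the episode above 0.02 m).
It also fails if it takes over 61 s, if anything falls off the work surface, if the arm or the gripper's body presses on something with over 40 N, if the wrist force passes 120 N, or if a joint passes its speed limit or range.

## Robot

A 6-joint arm with a two-finger parallel gripper is mounted at the origin on the work surface; the furniture and walls round the work are solid. World frame = base frame: x ahead of the robot, y to its left, z up, the work surface at z = 0. Lengths are in mm, angles in degrees, forces in N, time in s.
With the tool pointing down it reaches from about 350 to 850 mm from the base axis. Payload 8.1 kg.
Tool frame: the origin (TCP) lies midway between the tips of the shut fingers; the grasp point (between the pads) lies 19 mm behind it; z points along the fingers, y is the line along which they close (so a half turn about z gives the same grasp; the last joint's range is limited). The gripper opens to 85 mm and grips with 20 to 120 N. Pads are 22 mm wide; open, the fingers measure 114 mm over their backs; the gripper's body (76 mm by 85 mm) begins 54 mm behind the grasp point. The pads swing forward as they close: fully open they stand 13 mm farther back than shut.
Start: joints at [-78.747, 7.471, 85.268, -0, 87.261, -4.893], TCP at [166.871, -576.333, 231.292] pointing down, gripper open.
Joint ranges: [-169.43, 169.43], [-51.17, 129.36], [1.28, 143.12], [-76.62, 256.62], [0, 156.53], [-152.29, 152.29]. Speed limits (degrees/s): [136.94, 136.94, 159.86, 180, 180, 180].

## Interface

Orientations are given as [roll, pitch, yaw] about the fixed x, y, z axes, in that order (R = Rz(yaw) Ry(pitch) Rx(roll)).
In Python, from bench import r gives the robot as it stands. The module is installed in compiled form; this text tells all that it offers.
- The arm moves only by the tool jog_arm, never from a script. Its argument "rows" is a list of rows, each a list of 2 entries, a list of its own where there are three numbers: the shift along the tool's x, y, z in mm, then the turn, a rotation vector about the tool's x, y, z in rad. A call has 1 to 10 rows; each row is the pose to reach, as a shift and turn from the pose commanded when the call began, along the tool's axes at that moment; what a row does not reach only later rows make up. A row lasts 1/10 s, in which the tool goes at most 50 mm and 8.59 degrees, less where a joint would pass 70% of its speed; a pose out of reach is approached as far as the arm can. A call with a gripper value outside its range is refused whole. "grip" is the finger opening in mm, from 0 to 85.4, set as the call begins (left out, the last holds). The fingers move at their own pace and stop on an object; "force" is the grip in N (left out, the last holds). Time passes only in rows, so rows that repeat a pose let the fingers close. It gives the time, the measured TCP pose, the force, the opening and the grip force at its end, in the units of the state.
- r.sense(): the state, without advancing time (a new reading comes with each control period).
- r.snapshot(name): name is "scene" or "top"; returns (picture, depth): 420x560x3 uint8, blue, green, red; 420x560 float32, mm along the optical axis (not along the pixel's ray), 0 where there is no reading.
- r.camera_params(name): a dict with "fx", "fy", "cx", "cy" (pixels), "dist_coeffs" ([k1, k2, p1, p2, k3] as OpenCV has them; the pictures are not rectified), "pose" (4x4, takes a point from camera to world coordinates). Camera axes: x right, y down, z forward; pixel columns grow to the right and rows downward; lengths in mm; the calibration is good to about 2 mm. A picture is of the moment at which its call begins. camera_params takes no time and is no camera call.
- r.hand_in(): hands the job in; it is judged then, once.
The state is a dict: "time": time; "joint_pos": joint angles; "qd": joint speeds; "joint_efforts": joint torques, N m; "tool_pos": TCP position; "tcp_rot": TCP orientation; "ft_force": force on the tool from outside, world axes, zero at the start; "wrist_torque": the same for the moment, N m; "finger_gap": finger opening in mm; "grip_force": force on a finger pad.
Only numpy, scipy, OpenCV 4.12 (cv2) and the standard library are available. Lean on these libraries where they do the work, as an engineer would, in place of code of your own. Each camera call takes 0.05 s, during which the arm holds its last target. There are 200 camera calls.

## Working session

There is one attempt and no reset: what is moved stays moved. The work goes in short steps, Python scripts to look and compute and a tool call to move; the robot and the scene stay as the last step left them, time stands still between calls to the robot, and variables do not carry over. Pictures are saved under pics/ and viewed, at most 10 in all, crops included, and the job is handed in when it is done.

Besides the shell and the picture viewer there is one more tool, called after "Call:" by a JSON object that holds its "name" and its "arguments". jog_arm: Moves the arm, as the interface text tells. Its arguments: {"type":"object","properties":{"rows":{"type":"array"},"grip":{"type":"number"},"force":{"type":"number"}},"required":["rows"]}

```bash
mkdir -p pics; cat > h.py <<'E'
import numpy as np,cv2
from bench import r
def snap(n,f):
    p,d=r.snapshot(n); cv2.imwrite(f'pics/{f}.png',p); np.save(f'pics/{f}.npy',d); return p,d
def ray(n,u,v,z):
    c=r.camera_params(n);K=np.array([[c['fx'],0,c['cx']],[0,c['fy'],c['cy']],[0,0,1.]])
    q=cv2.undistortPoints(np.array([[[u,v]]],float),K,np.array(c['dist_coeffs'],float))[0,0]
    T=np.array(c['pose']);d=T[:3,:3]@[q[0],q[1],1];o=T[:3,3]
    return o+d*(z-o[2])/d[2]
E
python3 - <<'E'
from h import *
for n in('top','scene'): snap(n,n+'0')
print(r.sense()); 
for n in('top','scene'): print(np.array(r.camera_params(n)['pose']).round(2).tolist())
E
```

```text
{'time': 0.1, 'joint_pos': array([-7.87490528e+01,  7.51051360e+00,  8.53243132e+01, -1.78876375e-03,
        8.72613864e+01, -4.89272058e+00]), 'qd': array([-0.03241709, -0.09678346, -0.15446677, -0.01761784, -0.04071084,
        0.06040842]), 'joint_efforts': array([ 2.26325683e-03, -5.70947170e+01, -5.01942372e+01, -1.29369273e-04,
        8.18592991e-03,  5.73415218e-05]), 'tool_pos': array([ 166.74358277, -575.84175185,  230.33991316]), 'tcp_rot': array([-1.79903985e+02, -6.42598262e-03,  1.61437494e+01]), 'ft_force': array([-0.21043387,  0.11415889, -0.51132482]), 'wrist_torque': array([ 0.01139204,  0.01222218, -0.06004706]), 'grip_force': 0.0, 'finger_gap': 85.40223932345064}
[[-0.01, -0.99, 0.15, 304.12], [-1.0, 0.01, -0.02, -127.48], [0.02, -0.15, -0.99, 999.98], [0.0, 0.0, 0.0, 1.0]]
[[-0.85, -0.28, 0.44, -150.27], [-0.52, 0.43, -0.73, 831.11], [0.01, -0.86, -0.52, 717.86], [0.0, 0.0, 0.0, 1.0]]
```

View pics/top0.png

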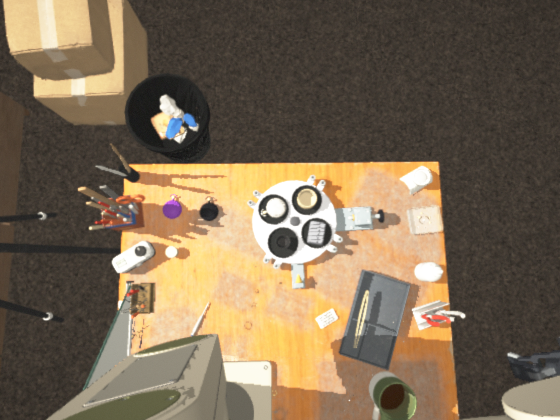

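View pics/scene0.png

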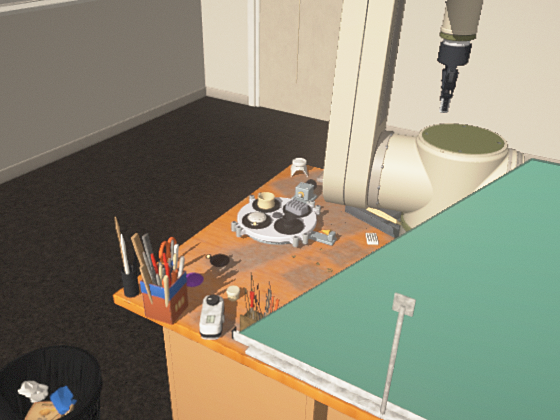

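The top view (up = +x, left = +y) shows the table at about (295,222), the pointer at (298,280), the bolt pad at (380,216) and the watch in the upper-left well at (273,208). I'll enlarge that part.

```bash
python3 - <<'E'
from h import *
p=cv2.imread('pics/top0.png')[160:300,235:405]
cv2.imwrite('pics/c0.png',cv2.resize(p,None,fx=4.5,fy=4.2,interpolation=cv2.INTER_CUBIC))
E
```

```text
(no output)
```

View pics/c0.png

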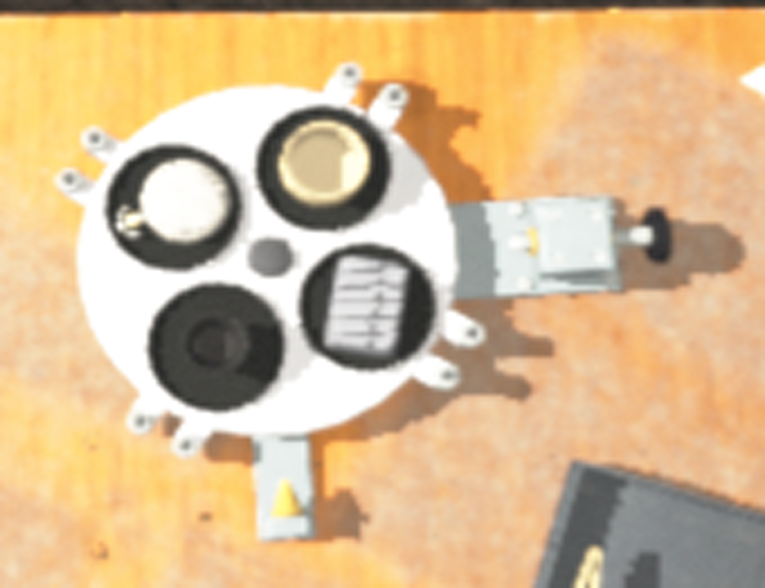

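The crop shows the watch in the upper-left well (180,205). The fork pin tops are at (350,73)/(397,95), (95,138)/(68,179), (140,421)/(186,445) and (473,332)/(446,374). The pointer cone is at about (287,495) and the pad at (657,235).

```bash
cat >> h.py <<'E'
def crop(x,y,z): return ray('top',235+x/4.5-.4,160+y/4.2-.4,z)[:2]
E
python3 - <<'E'
from h import *
P=[(350,73),(397,95),(95,138),(68,179),(140,421),(186,445),(446,374),(473,332)]
W=np.array([crop(*p,36) for p in P]);print(W.round(1).tolist())
c=W.mean(0);print('c',c, np.linalg.norm(W-c,axis=1).round(1))
M=W.reshape(4,2,2).mean(1)-c
print(np.degrees(np.arctan2(M[:,1],M[:,0])).round(1),np.linalg.norm(M,axis=1))
for n,p,z in[('pad',(657,235),41),('guide c',(575,233),44),('ptr',(287,495),28),('tongue end',(284,540),5),('hub',(270,257),32)]:
  w=crop(*p,z);d=w-c;print(n,w.round(1),np.linalg.norm(d),np.degrees(np.arctan2(d[1],d[0])))
w=crop(183,203,45)-c;print('watch',w,np.degrees(np.arctan2(w[1],w[0])))
for n,(u,v) in dict(beat=(133,257),tin=(172,253),purple=(173,208),black=(209,210),loupe=(437,315),slate=(375,270),slate2=(360,275),bits=(327,318),pencil=(200,320)).items():print(n,ray('top',u,v,20)[:2].round())
E
```

```text
[[532.3, -212.7], [519.2, -237.4], [495.9, -77.1], [472.6, -62.8], [336.7, -99.8], [323.3, -123.3], [360.6, -258.4], [383.7, -273.2]]
c [ 428.04622605 -168.08617133] [113.4 114.5 113.6 114.3 114.  113.9 112.8 114.1]
[ -30.2   60.2  150.  -119.8] [113.11666923 113.10637386 113.17526894 112.59591481]
pad [ 436.5 -370.6] 202.67136446035133 -87.59597691999582
guide c [ 437.7 -327.1] 159.33519053946372 -86.51386702832123
ptr [ 295.4 -175.1] 132.8390120766875 -176.97761560542463
tongue end [ 270.2 -174.2] 157.92379942306394 -177.79604871143977
hub [ 427.6 -168.5] 0.6007466617647361 -141.56645831940534
watch [28.73456285 44.94803465] 57.40986638622311
beat [349. 209.]
tin [356. 120.]
purple [463. 121.]
black [458.  35.]
loupe [ 206. -494.]
slate [ 310. -356.]
slate2 [ 299. -320.]
bits [ 202. -240.]
pencil [203.  52.]
```

```bash
cat >> h.py <<'E'
C=np.array([428.,-168.2])
from scipy.spatial.transform import Rotation as Ro
def to(targets):
    "targets: (x,y,z,yaw) -> tool-frame shift, rotvec from now"
    s=r.sense();R0=Ro.from_euler('xyz',s['tcp_rot'],degrees=True)
    print(s['time'],s['tool_pos'].round(1),s['tcp_rot'].round(1),s['ft_force'].round(1))
    for x,y,z,w in targets:
        d=R0.inv().apply(np.array([x,y,z])-s['tool_pos'])
        t=(R0.inv()*Ro.from_euler('xyz',[180,0,w],degrees=True)).as_rotvec()
        print([[*map(float,d.round(0))],[*map(float,t.round(2))]])
def fk(phi,rad,tan,z):
    a=np.radians(phi);p=C+rad*np.array([np.cos(a),np.sin(a)])+tan*np.array([-np.sin(a),np.cos(a)])
    return (*p,z,phi)
E
python3 -c "
from h import *
to([fk(-30.2,115,-47,150),fk(-30.2,115,-47,18)])"
```

```text
0.1 [ 166.7 -575.8  230.3] [-179.9   -0.    16.1] [-0.2  0.1 -0.5]
[[410.0, -203.0, 81.0], [-0.0, 0.0, 0.81]]
[[410.0, -203.0, 213.0], [-0.0, 0.0, 0.81]]
```

Call:
{"name": "jog_arm", "arguments": {"rows": [[[40,-20,0],[0,0,0.1]],[[85,-42,10],[0,0,0.2]],[[130,-64,20],[0,0,0.3]],[[175,-86,30],[0,0,0.4]],[[220,-109,40],[0,0,0.5]],[[265,-131,50],[0,0,0.6]],[[310,-153,60],[0,0,0.7]],[[355,-176,70],[0,0,0.8]],[[395,-196,80],[0,0,0.81]],[[410,-203,81],[0,0,0.81]]], "grip": 0, "force": 20}}

```text
time: 1.1
tool_pos: [505.7, -263.3, 148.2]
tcp_rot: [-179.9, 0.2, -30.1]
ft_force: [-0.8, -0.8, -0.5]
finger_gap: -0.3
grip_force: 0.0
```

```bash
python3 -c "
from h import *
to([fk(-30.2,115,-47,150),fk(-30.2,115,-47,18)])"
```

```text
1.1 [ 505.7 -263.3  148.2] [-179.9    0.2  -30.1] [-0.8 -0.8 -0.5]
[[0.0, 4.0, -2.0], [-0.0, 0.0, 0.0]]
[[0.0, 4.0, 130.0], [-0.0, 0.0, 0.0]]
```

Now straight down beside the fork.

Call:
{"name": "jog_arm", "arguments": {"rows": [[[0,3,30],[0,0,0]],[[0,3,60],[0,0,0]],[[0,3,90],[0,0,0]],[[0,3,110],[0,0,0]],[[0,3,122],[0,0,0]],[[0,3,129],[0,0,0]],[[0,3,129],[0,0,0]]]}}

```text
time: 1.8
tool_pos: [502.4, -269.7, 20.7]
tcp_rot: [-180.0, 0.1, -30.3]
ft_force: [-0.1, 0.8, -0.0]
finger_gap: 0.4
grip_force: 0.0
```

```bash
python3 -c "
from h import *
snap('top','top1');p=cv2.imread('pics/top1.png')[150:310,225:405];cv2.imwrite('pics/c1.png',cv2.resize(p,None,fx=3.5,fy=3.5,interpolation=cv2.INTER_CUBIC))
to([fk(-30.2+a,115,-35,18) for a in range(0,41,4)])"
```

```text
1.85 [ 503.  -270.1   21.7] [180.   -0.  -30.3] [-0.1 -1.4  0.8]
[[-1.0, -15.0, 4.0], [0.0, -0.0, -0.0]]
[[1.0, -24.0, 4.0], [0.0, -0.0, -0.07]]
[[3.0, -32.0, 4.0], [0.0, -0.0, -0.14]]
[[4.0, -40.0, 4.0], [0.0, -0.0, -0.21]]
[[4.0, -48.0, 4.0], [0.0, -0.0, -0.28]]
[[4.0, -57.0, 4.0], [0.0, -0.0, -0.35]]
[[3.0, -65.0, 4.0], [0.0, -0.0, -0.42]]
[[2.0, -73.0, 4.0], [0.0, -0.0, -0.49]]
[[-0.0, -82.0, 4.0], [0.0, -0.0, -0.56]]
[[-3.0, -90.0, 4.0], [0.0, -0.0, -0.63]]
[[-6.0, -97.0, 4.0], [0.0, -0.0, -0.7]]
```

View pics/c1.png

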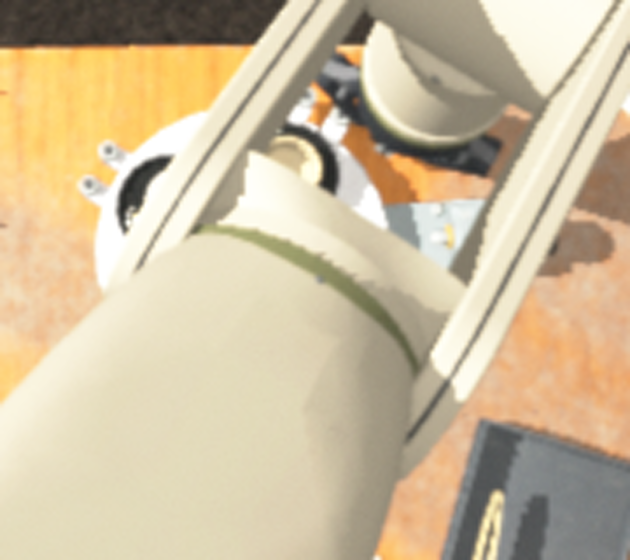

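The arm hides most of the view, but the forks near (110,150) and (90,185) have not moved. I'll push now, 40° per call.

Call:
{"name": "jog_arm", "arguments": {"rows": [[[-1,-15,3],[0,0,0]],[[1,-24,3],[0,0,-0.07]],[[3,-32,3],[0,0,-0.14]],[[4,-40,3],[0,0,-0.21]],[[4,-48,3],[0,0,-0.28]],[[4,-57,3],[0,0,-0.35]],[[3,-65,3],[0,0,-0.42]],[[2,-73,3],[0,0,-0.49]],[[0,-82,3],[0,0,-0.56]],[[-3,-90,3],[0,0,-0.63]]]}}

```text
time: 2.85
tool_pos: [547.1, -190.0, 19.7]
tcp_rot: [179.9, -0.1, 6.0]
ft_force: [0.3, 0.4, 0.0]
finger_gap: 0.2
grip_force: 0.6
```

```bash
python3 -c "
from h import *
to([fk(a,115,-35,18) for a in range(8,45,4)])"
```

```text
2.85 [ 547.1 -190.    19.7] [ 1.799e+02 -1.000e-01  6.000e+00] [0.3 0.4 0. ]
[[0.0, -3.0, 2.0], [0.0, -0.0, -0.03]]
[[2.0, -11.0, 2.0], [0.0, -0.0, -0.1]]
[[3.0, -20.0, 2.0], [0.0, -0.0, -0.17]]
[[4.0, -28.0, 2.0], [0.0, -0.0, -0.24]]
[[4.0, -36.0, 2.0], [0.0, -0.0, -0.31]]
[[4.0, -45.0, 2.0], [0.0, -0.0, -0.38]]
[[3.0, -53.0, 2.0], [0.0, -0.0, -0.45]]
[[1.0, -61.0, 2.0], [0.0, -0.0, -0.52]]
[[-1.0, -69.0, 2.0], [0.0, -0.0, -0.59]]
[[-4.0, -77.0, 2.0], [0.0, -0.0, -0.66]]
```

Call:
{"name": "jog_arm", "arguments": {"rows": [[[0,-3,0],[0,0,-0.03]],[[2,-11,0],[0,0,-0.1]],[[3,-20,0],[0,0,-0.17]],[[4,-28,0],[0,0,-0.24]],[[4,-36,0],[0,0,-0.31]],[[4,-45,0],[0,0,-0.38]],[[3,-53,0],[0,0,-0.45]],[[1,-61,0],[0,0,-0.52]],[[-1,-69,0],[0,0,-0.59]],[[-4,-77,0],[0,0,-0.66]]]}}

```text
time: 3.85
tool_pos: [534.7, -114.1, 19.4]
tcp_rot: [179.9, -0.1, 43.8]
ft_force: [1.5, 0.1, -0.1]
finger_gap: 0.0
grip_force: 0.6
```

```bash
python3 -c "
from h import *
snap('top','top2');p=cv2.imread('pics/top2.png')[150:310,225:405];cv2.imwrite('pics/c2.png',cv2.resize(p,None,fx=3.5,fy=3.5,interpolation=cv2.INTER_CUBIC))
to([fk(a,115,-35,20) for a in range(44,89,4)])"
```

```text
3.9 [ 533.9 -113.    19. ] [ 1.8e+02 -1.0e-01  4.4e+01] [ 0.8  0.3 -0.5]
[[1.0, 1.0, -1.0], [0.0, -0.0, 0.0]]
[[3.0, -7.0, -1.0], [0.0, -0.0, -0.07]]
[[4.0, -15.0, -1.0], [0.0, -0.0, -0.14]]
[[5.0, -24.0, -1.0], [0.0, -0.0, -0.21]]
[[6.0, -32.0, -1.0], [0.0, -0.0, -0.28]]
[[6.0, -40.0, -1.0], [0.0, -0.0, -0.35]]
[[5.0, -49.0, -1.0], [0.0, -0.0, -0.42]]
[[4.0, -57.0, -1.0], [0.0, -0.0, -0.49]]
[[2.0, -65.0, -1.0], [0.0, -0.0, -0.56]]
[[-1.0, -73.0, -1.0], [0.0, -0.0, -0.63]]
[[-4.0, -81.0, -1.0], [0.0, -0.0, -0.7]]
[[-7.0, -89.0, -1.0], [0.0, -0.0, -0.77]]
```

View pics/c2.png

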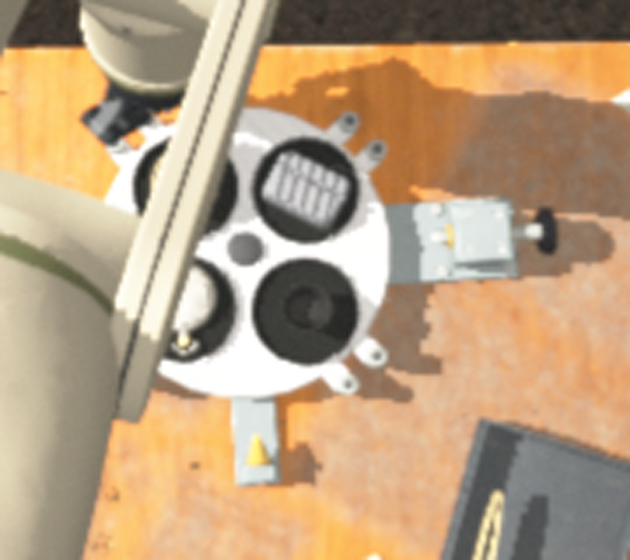

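The table has turned. The forks at the right are at (348,121)/(375,149) and (371,352)/(346,382), and the watch is at lower left (190,300). I'll compute the actual angle.

```bash
cat >> h.py <<'E'
def ang(pairs,u0=225,v0=150,k=3.5):
    for a,b in pairs:
        m=np.mean([ray('top',u0+x/k-.35,v0+y/k-.35,36)[:2] for x,y in(a,b)],0)-C
        print('fork',np.degrees(np.arctan2(m[1],m[0])).round(1),np.linalg.norm(m).round(1))
E
python3 -c "
from h import *
ang([((348,121),(375,149)),((371,352),(346,382))])"
```

```text
fork -46.6 111.4
fork -137.4 109.8
```

Pushed fork is at about 43°; target is 92.5°. I'll go to about 80°, then on.

Call:
{"name": "jog_arm", "arguments": {"rows": [[[3,-7,0],[0,0,-0.07]],[[4,-15,0],[0,0,-0.14]],[[5,-24,0],[0,0,-0.21]],[[6,-32,0],[0,0,-0.28]],[[6,-40,0],[0,0,-0.35]],[[5,-49,0],[0,0,-0.42]],[[4,-57,0],[0,0,-0.49]],[[2,-65,0],[0,0,-0.56]],[[-1,-73,0],[0,0,-0.63]],[[-1,-73,0],[0,0,-0.63]]]}}

```text
time: 4.9
tool_pos: [482.3, -61.9, 18.6]
tcp_rot: [180.0, -0.0, 79.7]
ft_force: [-0.3, -0.2, -0.4]
finger_gap: 0.1
grip_force: 0.0
```

```bash
python3 -c "
from h import *
snap('top','top3');p=cv2.imread('pics/top3.png')[150:310,225:405];cv2.imwrite('pics/c3.png',cv2.resize(p,None,fx=3.5,fy=3.5,interpolation=cv2.INTER_CUBIC))
to([fk(a,115,-35,20) for a in (80,83,86,89,90,91,92,93)])"
```

```text
4.95 [482.8 -62.3  18.7] [180.    0.   79.6] [ 0.2 -0.1  0.4]
[[1.0, -1.0, -1.0], [0.0, 0.0, -0.01]]
[[3.0, -7.0, -1.0], [0.0, 0.0, -0.06]]
[[4.0, -13.0, -1.0], [0.0, 0.0, -0.11]]
[[5.0, -19.0, -1.0], [0.0, 0.0, -0.16]]
[[5.0, -21.0, -1.0], [0.0, 0.0, -0.18]]
[[6.0, -23.0, -1.0], [0.0, 0.0, -0.2]]
[[6.0, -25.0, -1.0], [0.0, 0.0, -0.22]]
[[6.0, -27.0, -1.0], [0.0, 0.0, -0.23]]
```

View pics/c3.png

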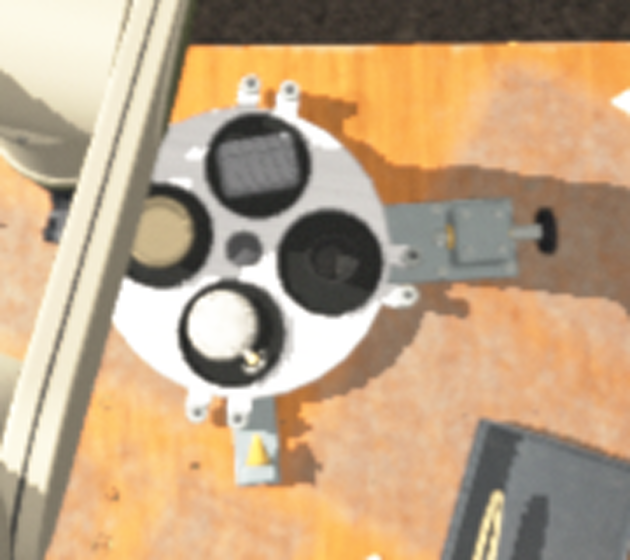

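The watch well is nearly at the pointer. The pins are at (250,83)/(290,90), (411,256)/(406,296) and (197,413)/(238,420).

```bash
python3 -c "
from h import *
ang([((250,83),(290,90)),((411,256),(406,296)),((197,413),(238,420))])
g=[ray('top',225+x/3.5-.35,150+y/3.5-.35,z)[:2]-C for x,y,z in((449,234,40),(545,230,41),(256,440,28))]
for w in g: print(w,np.degrees(np.arctan2(w[1],w[0])))"
```

```text
fork -9.8 112.6
fork -100.5 111.6
fork 169.9 113.9
[   7.1435657  -137.37968698] -87.02337457729739
[   9.00000818 -201.84684334] -87.44696944127617
[-127.79944475   -5.62140433] -177.48140326498765
```

Base yaw is about 2.6°, so the target is 92.6°.

Call:
{"name": "jog_arm", "arguments": {"rows": [[[3,-7,0],[0,0,-0.06]],[[4,-13,0],[0,0,-0.11]],[[5,-19,0],[0,0,-0.16]],[[6,-23,0],[0,0,-0.2]],[[6,-26,0],[0,0,-0.23]],[[6,-26,0],[0,0,-0.23]],[[6,-26,0],[0,0,-0.23]]]}}

```text
time: 5.65
tool_pos: [458.6, -52.1, 18.6]
tcp_rot: [180.0, 0.0, 92.8]
ft_force: [-0.1, -0.1, 0.7]
finger_gap: -0.2
grip_force: 0.0
```

```bash
python3 -c "
from h import *
snap('top','top4');p=cv2.imread('pics/top4.png')[150:310,225:405];cv2.imwrite('pics/c4.png',cv2.resize(p,None,fx=3.5,fy=3.5,interpolation=cv2.INTER_CUBIC))
to([fk(a,115,-35,20) for a in (91,92,93,94,95)])"
```

```text
5.7 [458.5 -52.   18.5] [180.    0.   92.8] [ 0.4  0.1 -0.1]
[[-1.0, 2.0, -1.0], [0.0, 0.0, 0.03]]
[[-0.0, 0.0, -1.0], [0.0, 0.0, 0.01]]
[[1.0, -2.0, -1.0], [0.0, 0.0, -0.0]]
[[1.0, -4.0, -1.0], [0.0, 0.0, -0.02]]
[[2.0, -6.0, -1.0], [0.0, 0.0, -0.04]]
```

View pics/c4.png

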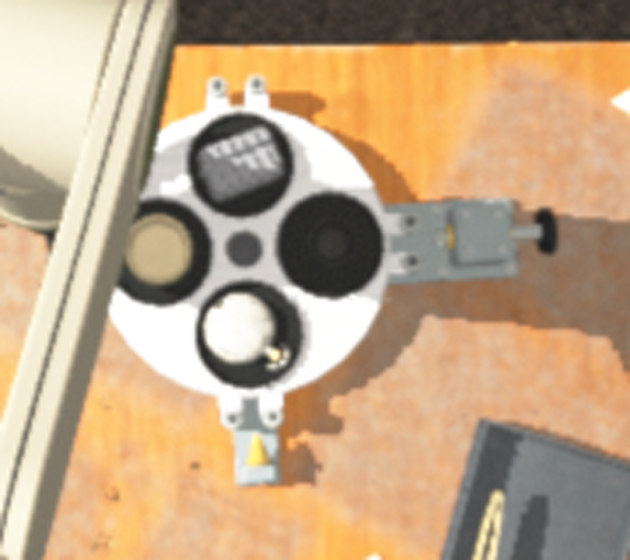

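Nearly there. The pins are at (217,86)/(256,84), (410,221)/(411,261) and (232,417)/(272,416).

```bash
python3 -c "
from h import *
ang([((217,86),(256,84)),((410,221),(411,261)),((232,417),(272,416))])
w=ray('top',225+238/3.5-.35,150+328/3.5-.35,45)[:2]-C;print('watch',w,np.linalg.norm(w-58*np.array([-np.cos(.045),-np.sin(.045)])))
c0=C
to([fk(94,115,-35,20)])"
```

```text
fork 1.9 112.3
fork -88.3 112.0
fork -178.5 112.5
watch [-54.61814742   5.71689443] 8.964694418527408
5.7 [458.5 -52.   18.5] [180.    0.   92.8] [ 0.4  0.1 -0.1]
[[1.0, -4.0, -1.0], [0.0, 0.0, -0.02]]
```

Another 1° (2 mm), then back off and raise.

Call:
{"name": "jog_arm", "arguments": {"rows": [[[0,-1,0],[0,0,-0.01]],[[0,-2,0],[0,0,-0.015]],[[0,-2,0],[0,0,-0.015]],[[0,3,0],[0,0,0]],[[1,12,-5],[0,0,0]],[[1,12,-40],[0,0,0]],[[1,12,-80],[0,0,0]],[[1,12,-120],[0,0,0]],[[1,12,-150],[0,0,0]],[[1,12,-160],[0,0,0]]]}}

```text
time: 6.7
tool_pos: [472.8, -50.6, 183.0]
tcp_rot: [179.6, 0.1, 92.9]
ft_force: [1.4, 0.7, 1.0]
finger_gap: -0.3
grip_force: 0.0
```

```bash
python3 -c "
from h import *
a=np.radians(2.6-90);u=np.array([np.cos(a),np.sin(a)])
for w in(2.6,92.6):
  to([(*(C+u*q),z,w) for q,z in((245,180),(245,26),(205,26),(188,26))])"
```

```text
6.7 [472.8 -50.6 183. ] [1.796e+02 1.000e-01 9.290e+01] [1.4 0.7 1. ]
[[-360.0, -52.0, 3.0], [0.01, -0.0, 1.58]]
[[-360.0, -53.0, 157.0], [0.01, -0.0, 1.58]]
[[-320.0, -53.0, 157.0], [0.01, -0.0, 1.58]]
[[-303.0, -53.0, 157.0], [0.01, -0.0, 1.58]]
6.7 [472.8 -50.6 183. ] [1.796e+02 1.000e-01 9.290e+01] [1.4 0.7 1. ]
[[-360.0, -52.0, 3.0], [0.01, 0.0, 0.01]]
[[-360.0, -53.0, 157.0], [0.01, 0.0, 0.01]]
[[-320.0, -53.0, 157.0], [0.01, 0.0, 0.01]]
[[-303.0, -53.0, 157.0], [0.01, 0.0, 0.01]]
```

Call:
{"name": "jog_arm", "arguments": {"rows": [[[-45,-7,0],[0,0,0]],[[-90,-14,0],[0,0,0]],[[-135,-20,0],[0,0,0]],[[-180,-26,0],[0,0,0]],[[-225,-33,0],[0,0,0]],[[-270,-40,0],[0,0,0]],[[-315,-46,0],[0,0,0]],[[-345,-50,0],[0,0,0]],[[-360,-52,0],[0,0,0]],[[-360,-52,0],[0,0,0]]]}}

```text
time: 7.7
tool_pos: [435.9, -413.5, 177.2]
tcp_rot: [-179.9, -0.1, 92.8]
ft_force: [0.2, 1.0, -1.1]
finger_gap: 0.0
grip_force: 0.0
```

```bash
python3 -c "
from h import *
a=np.radians(2.6-90);u=np.array([np.cos(a),np.sin(a)])
snap('top','top5');p=cv2.imread('pics/top5.png')[150:310,225:405];cv2.imwrite('pics/c5.png',cv2.resize(p,None,fx=3.5,fy=3.5,interpolation=cv2.INTER_CUBIC))
to([(*(C+u*q),z,92.6) for q,z in((245,180),(245,25),(223,25),(199,25))])"
```

```text
7.75 [ 436.3 -412.1  177.3] [-1.80e+02 -1.00e-01  9.29e+01] [-0.4  0.6 -0.9]
[[-1.0, 3.0, -3.0], [-0.0, -0.0, 0.0]]
[[-1.0, 3.0, 152.0], [-0.0, -0.0, 0.0]]
[[21.0, 3.0, 152.0], [-0.0, -0.0, 0.0]]
[[45.0, 3.0, 152.0], [-0.0, -0.0, 0.0]]
```

View pics/c5.png

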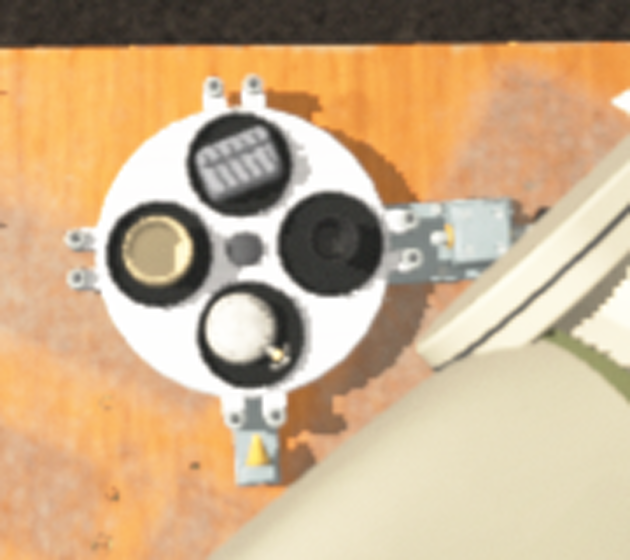

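The table is aligned: slot middle at (410,238), bolt line at y≈236, watch at (241,328). Next, down behind the pad.

Call:
{"name": "jog_arm", "arguments": {"rows": [[[-1,3,30],[0,0,0]],[[-1,3,65],[0,0,0]],[[-1,3,100],[0,0,0]],[[-1,3,130],[0,0,0]],[[-1,3,148],[0,0,0]],[[-1,3,152],[0,0,0]],[[-1,3,152],[0,0,0]]]}}

```text
time: 8.45
tool_pos: [439.7, -411.5, 25.9]
tcp_rot: [-180.0, -0.1, 93.0]
ft_force: [0.9, 0.5, 1.3]
finger_gap: 0.3
grip_force: 0.0
```

Call:
{"name": "jog_arm", "arguments": {"rows": [[[8,0,0],[0,0,0]],[[16,0,0],[0,0,0]],[[21,0,0],[0,0,0]],[[25,0,0],[0,0,0]],[[29,0,0],[0,0,0]],[[33,0,0],[0,0,0]],[[37,0,0],[0,0,0]],[[40,0,0],[0,0,0]],[[40,0,0],[0,0,0]]]}}

```text
time: 9.35
tool_pos: [437.3, -372.7, 26.1]
tcp_rot: [-180.0, -0.0, 92.9]
ft_force: [-0.4, -0.7, 0.8]
finger_gap: 0.1
grip_force: 0.3
```

```bash
python3 -c "
from h import *
a=np.radians(2.6-90);u=np.array([np.cos(a),np.sin(a)])
to([(*(C+u*q),z,92.6) for q,z in((199,25),)]);print((r.sense()['tool_pos'][:2]-C)@u)"
```

```text
9.35 [ 437.3 -372.7   26.1] [-180.    -0.    92.9] [-0.4 -0.7  0.8]
[[6.0, 0.0, 1.0], [-0.0, -0.0, 0.01]]
204.69574842108
```

Continue until the force rises.

Call:
{"name": "jog_arm", "arguments": {"rows": [[[2,0,0],[0,0,0]],[[4,0,0],[0,0,0]],[[6,0,0],[0,0,0]],[[7,0,0],[0,0,0]],[[7,0,0],[0,0,0]]]}}

```text
time: 9.85
tool_pos: [436.9, -366.2, 26.2]
tcp_rot: [-180.0, -0.0, 92.9]
ft_force: [0.4, -2.5, -0.4]
finger_gap: 0.3
grip_force: 1.2
```

Call:
{"name": "jog_arm", "arguments": {"rows": [[[1,0,0],[0,0,0]],[[2,0,0],[0,0,0]],[[3,0,0],[0,0,0]],[[3,0,0],[0,0,0]]]}}

```text
time: 10.25
tool_pos: [437.0, -366.0, 26.5]
tcp_rot: [180.0, 0.3, 92.9]
ft_force: [1.3, -14.5, -7.3]
finger_gap: -0.3
grip_force: 7.5
```

Firm stop at the expected home position. I'll retreat and check.

Call:
{"name": "jog_arm", "arguments": {"rows": [[[-5,0,0],[0,0,0]],[[-20,0,0],[0,0,0]],[[-30,0,-10],[0,0,0]],[[-30,0,-50],[0,0,0]],[[-30,0,-100],[0,0,0]],[[-50,0,-150],[0,0,0]],[[-85,0,-160],[0,0,0]],[[-120,0,-160],[0,0,0]],[[-150,0,-160],[0,0,0]],[[-150,0,-160],[0,0,0]]]}}

```text
time: 11.25
tool_pos: [443.6, -516.1, 186.4]
tcp_rot: [-180.0, 0.0, 92.8]
ft_force: [-0.7, -1.2, -0.2]
finger_gap: -0.1
grip_force: 0.0
```

```bash
python3 -c "
from h import *
snap('top','top6');p=cv2.imread('pics/top6.png')[150:310,225:405];cv2.imwrite('pics/c6.png',cv2.resize(p,None,fx=3.5,fy=3.5,interpolation=cv2.INTER_CUBIC))"
```

```text
(no output)
```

View pics/c6.png

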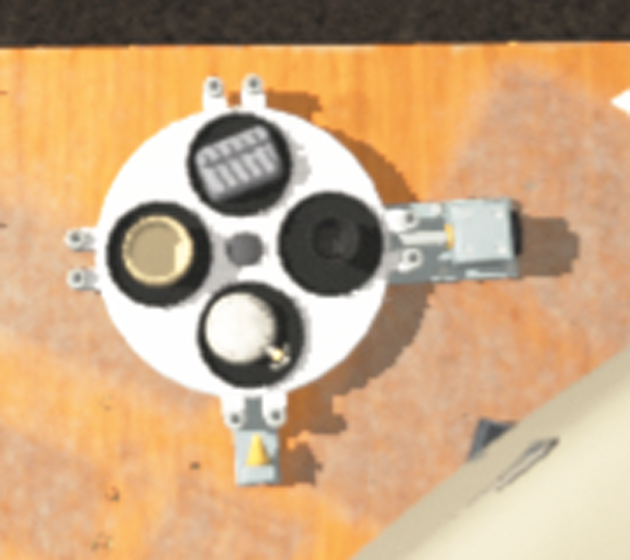

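The bolt rod now lies in the fork slot at (410,238), the pad is up against the guide at (515,230), and the watch is at the pointer.

```bash
python3 -c "
from bench import r
print(r.hand_in())"
```

```text
the job is handed in; nothing more can be done
None
```

The watch's well stands at the brass pointer, the locking bolt is fully home in the fork, and the job is handed in. I saw no verdict from the judge.

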